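# Throw a stiff toggle clamp with its extension bar

## Task

Lock the steel workpiece in the toggle clamp. The clamp's stub lever is too stiff and short for the hand, so never push on it directly: draw the extension bar out of its wooden sleeve by its head, set the channel of the head over the stub lever and let go of the bar completely, then take the bar again by its ribbed handle and swing it past the dead point, holding the handle until the lever rests on its locked stop. Finally slide or lift the bar off the lever and leave it lying flat on the bench, clear of the lever, with the clamp still locked.

Things in the scene. Friction and masses are not known exactly. Their poses are not given: they have to be found in the camera images.
- toggle_clamp: Fixed push-pull toggle clamp; grey base plate 8 mm thick, about 152 x 86 mm, cover 36 mm high. Origin: on the bench under the lever's pivot. +x: from the pivot along the plunger to the anvil (face 119 mm off, 36 mm high); z up. Towards -x the base is only a tongue 32 mm wide that ends 18 mm past the pivot; beyond is bare bench, over which the stub lever swings.
- clamp_lever (a joint): Lever angle, rad; grows clockwise seen from above. Starts at 0 (open stop); dead point 0.60; locked at hard stop 0.80. At 0.60 the stub points along toggle_clamp's -x. A spring opposes it up to the dead point by at most 1.4 N m, plus 0.25 N m friction (9 N at the bar's handle), and throws it back open if let go there; past it the spring holds it locked with 1 N m.
- stub: The stub lever: straight flat steel bar 8 mm wide, from the pivot's boss (radius 13.5 mm) to its free end 82 mm from the pivot; underside 8 mm, top 18 mm above the bench. Origin on the bench at the pivot; +x points from the free end to the pivot, so the stub lies along -x.
- stub_mid (a point): Point inside the stub lever, 52 mm from the pivot, 13 mm above the bench; axes as stub.
- bar: Loose dark steel bar, 195 mm, 0.2 kg. Origin: underside, mid-length; +x from handle to head, z up. Head (x 30 to 97.5 mm): 25 wide, 26 high, a channel open below and at its end, 15 wide inside, roof 20 above the underside, end wall at x 37.5. Shank 14 wide, 4 to 18 high. Ribbed handle (x -97.5 to -22.5): 20 wide, 22 high. On the stub it stands on the bench, handle outward.
- bar_socket (a point): Middle of the channel in the bar's head (x = 67.5 mm, 13 mm above the underside); axes as bar. Pushed fully onto the lever it meets stub_mid; up to about 8 mm short of that is still well on.
- bar_handle (a point): Middle of the bar's handle (x = -60 mm, 11 mm above the underside); axes as bar.
- sleeve: Fixed wooden sleeve on the bench, 51 mm wide, 40 mm high, roofed and closed at the back; the bar's handle lies in it on the bench. Origin on the bench, near the bar's at the start; the inside (29 wide, 32 high) runs along its x from -104 mm to the mouth at -20 mm. The bar comes out along +x only; about 90 mm frees it.
- pad: Sprung rubber pad at the plunger's front, 24 mm wide. Origin on the bench at the pivot plus its travel, axes as toggle_clamp; the face stands 98 mm ahead of its origin. It moves about 5 mm towards the anvil as the clamp locks.
- workpiece: Loose steel bar 19 x 62 x 13 mm, 0.12 kg, lying on the clamp's base plate between pad and anvil; origin middle of its underside. The locked clamp presses it against the anvil with about 6 N. It need not be handled.

How it is judged (in metres and radians):
On the way, in this order (a step that is already met when the one before it is completed fails the run):
1. the bar's head is over the stub lever, the clamp is still open and the hand has let go of the bar (horizontal distance between bar_socket and stub_mid below 0.015 m and angle between the x axis of bar and the x axis of stub, either way round below 0.2 rad and height (world z) of bar below 0.006 m and value of joint clamp_lever below 0.5 rad and contact force between each of the arm, the fingers and bar below 0.3 N), for 0.2 s.
2. the lever is past its dead point on the locked stop, thrown by the bar, which is held by its handle (value of joint clamp_lever above 0.74 rad and distance between the grasp point and bar_handle below 0.06 m and contact force between the fingers and bar above 1 N and horizontal distance between bar_socket and stub_mid below 0.03 m), for 0.1 s.
At the end, for the whole second after the job is handed in: The lever is locked (joint above 0.74 rad), the pad presses the workpiece against the anvil (over 2 N), and the bar lies flat and at rest on the bench, right way up, off the lever (channel middle over 55 mm from stub_mid, not touching the stub) (value of joint clamp_lever above 0.74 rad and contact force between pad and workpiece above 2 N and horizontal distance between bar_socket and stub_mid above 0.055 m and contact force between bar and stub below 0.1 N and height (world z) of bar between -0.005 and 0.005 m and angle between bar's own z axis and vertical below 0.1 rad and linear speed of bar below 0.02 m/s).
It fails at once if the hand or arm pushes the stub lever directly (over 2 N) (contact force between any of the fingers, the arm and stub above 2 N).
It also fails if it takes over 51 s, if anything falls off the work surface, if the arm or the gripper's body presses on something with over 40 N, if the wrist force passes 120 N, or if a joint passes its speed limit or range.

## Robot

A 6-joint arm with a two-finger parallel gripper is mounted at the origin on the work surface; the furniture and walls round the work are solid. World frame = base frame: x ahead of the robot, y to its left, z up, the work surface at z = 0. Lengths are in mm, angles in degrees, forces in N, time in s.
With the tool pointing down it reaches from about 300 to 875 mm from the base axis. Payload 4.2 kg.
Tool frame: the origin (TCP) lies at the very end of the fingers, on their centre line; the grasp point (between the pads) lies 19 mm behind it; x points along the fingers, z is the direction in which the jaws open and shut, and the axes are right-handed (so a half turn about x gives the same grasp; the last joint's range is limited). The gripper opens to 85 mm and grips with 20 to 120 N. Pads are 22 mm wide; open, the fingers measure 114 mm over their backs; the gripper's body (76 mm by 85 mm) begins 54 mm behind the grasp point. The pads swing forward as they close: fully open they stand 13 mm farther back than shut.
Start: joints at [-72.25, 18.312, 89.639, -0, 72.044, -1.146], TCP at [186.219, -544.026, 231.338] pointing down, gripper open.
Joint ranges: [-177.97, 177.97], [-48.28, 115.42], [12.27, 149.76], [-77.06, 257.06], [2.81, 150.46], [-146.56, 146.56]. Speed limits (degrees/s): [147.25, 147.25, 180, 180, 180, 180].

## Interface

Orientations are given as [roll, pitch, yaw] about the fixed x, y, z axes, in that order (R = Rz(yaw) Ry(pitch) Rx(roll)).
In Python, from cell import sense, snapshot, get_calibration, job_done gives the robot as it stands. The module is installed in compiled form; this text tells all that it offers.
- The arm moves only by the shell command python3 -m pendant 'ROWS'. ROWS is JSON, a list that holds one entry, the list of rows, each a list of 7 numbers: the shift along the tool's x, y, z in m, then the turn, a rotation vector about the tool's x, y, z in rad, then the closure, from -1 (fully open) to 1 (shut). In form: [[[tx, ty, tz, rx, ry, rz, fingers], ...]]. A call has 1 to 8 rows; each row is the pose to reach, as a shift and turn from the pose commanded when the call began, along the tool's axes at that moment; what a row does not reach only later rows make up. A row lasts 1/12 s, in which the tool goes at most 41.7 mm and 7.16 degrees, less where a joint would pass 70% of its speed; a pose out of reach is approached as far as the arm can. A call with a gripper value outside its range is refused whole. The fingers move at their own pace and stop on an object; the grip force is fixed at half the most. Time passes only in rows, so rows that repeat a pose let the fingers close. It gives the time, the measured TCP pose, the force and the opening at its end, in the units of the state.
- sense(): the state, without advancing time (a new reading comes with each control period).
- snapshot(name): name is "side" or "top"; returns the picture (400x640x3 uint8, red, green, blue); there is no depth.
- get_calibration(name): a dict with "mtx" (3x3 intrinsics, pixels), "R" (3x3) and "t" (3): a world point X has camera coordinates R X + t. Camera axes: x right, y down, z forward; pixel columns grow to the right and rows downward; lengths in mm; the calibration is good to about 2 mm. A picture is of the moment at which its call begins. get_calibration takes no time and is no camera call.
- job_done(): hands the job in, once; it reports no verdict.
The state is a dict: "t": time; "q": joint angles; "joint_velocities": joint speeds; "joint_torque": joint torques, N m; "tool_pos": TCP position; "ee_rot": TCP orientation; "contact_force": force on the tool from outside, world axes, zero at the start; "wrist_torque": the same for the moment, N m; "grip_width": finger opening in mm.
Only numpy, scipy, OpenCV 4.12 (cv2) and the standard library are available. Lean on these libraries where they do the work, as an engineer would, in place of code of your own. Each camera call takes 0.05 s, during which the arm holds its last target.

## Working session

There is one attempt and no reset: what is moved stays moved. The work goes in short steps, Python scripts to look and compute and a shell command to move; the robot and the scene stay as the last step left them, time stands still between calls to the robot, and variables do not carry over. Pictures are saved under pics/ and viewed, and the job is handed in when it is done.

```bash
mkdir -p pics; python3 - <<'E'
from cell import *
import cv2
for n in("top","side"):
    im=snapshot(n); cv2.imwrite(f"pics/{n}0.png",im[:,:,::-1]); c=get_calibration(n); print(n,c)
print(sense())
E
```

```text
top {'mtx': array([[419.17407107,   0.        , 318.59015542],
       [  0.        , 419.17407107, 200.14161039],
       [  0.        ,   0.        ,   1.        ]]), 'R': array([[-0.00228198, -0.99999635,  0.00144779],
       [-0.99645916,  0.00215222, -0.08405069],
       [ 0.08404727, -0.00163446, -0.99646043]]), 't': array([ 75.4372967 , 611.27342906, 908.13591948])}
side {'mtx': array([[473.2018987 ,   0.        , 312.69002906],
       [  0.        , 473.2018987 , 201.32503928],
       [  0.        ,   0.        ,   1.        ]]), 'R': array([[ 0.31766304, -0.94818538, -0.0058886 ],
       [-0.85231282, -0.28281118, -0.43997805],
       [ 0.4155154 ,  0.14478369, -0.89798922]]), 't': array([-112.51998985,  553.93872504,  743.22545147])}
{'t': 0.1, 'q': array([-7.22497161e+01,  1.83477496e+01,  8.96988020e+01, -1.55687920e-03,
        7.20430601e+01, -1.14405031e+00]), 'joint_velocities': array([ 0.09222317, -0.09449416, -0.23248166,  0.0015481 ,  0.00936341,
        0.0864991 ]), 'joint_torque': array([ 6.34402841e-04, -4.16408122e+01, -2.34705877e+01, -8.59990973e-05,
        4.91258194e-03,  2.72537140e-07]), 'tool_pos': array([ 186.08284622, -543.61859622,  230.57277597]), 'ee_rot': array([179.80232738,  89.91037596, 108.69714275]), 'contact_force': array([-0.27759524, -0.77751329,  0.11230051]), 'wrist_torque': array([0.02563028, 0.030903  , 0.04018561]), 'grip_width': 85.65752851075024}
```

View pics/top0.png

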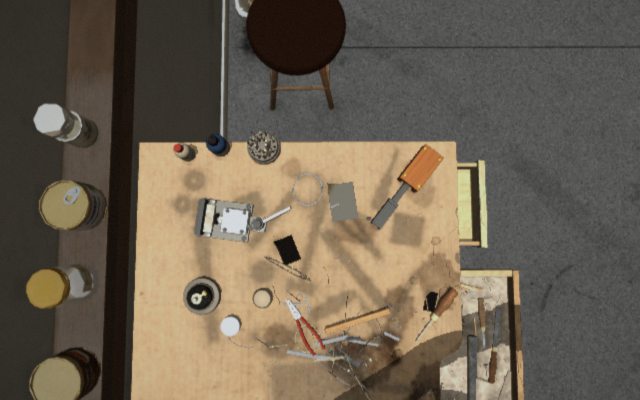

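View pics/side0.png

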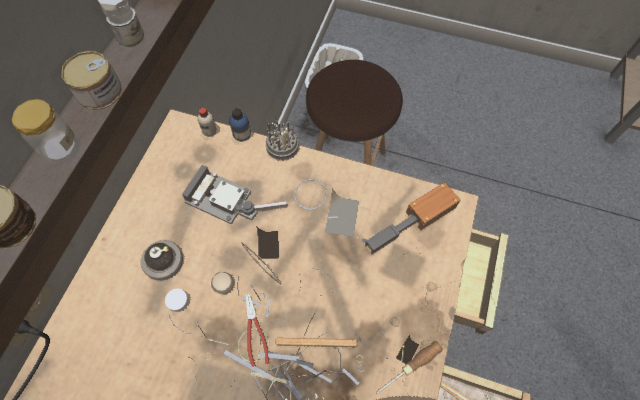

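The top view shows the clamp near (225,220), with its stub running from (258,224) to (290,208). The bar's head is at about (385,210) and the sleeve at (421,168). I'll zoom in on these.

```bash
python3 - <<'E'
import cv2
a=cv2.imread("pics/top0.png")
cv2.imwrite("pics/z1.png",cv2.resize(a[135:240,360:460],None,fx=5.5,fy=5.5,interpolation=cv2.INTER_CUBIC))
cv2.imwrite("pics/z2.png",cv2.resize(a[185:255,185:305],None,fx=6.5,fy=6.5,interpolation=cv2.INTER_CUBIC))
b=cv2.imread("pics/side0.png")
cv2.imwrite("pics/z3.png",cv2.resize(b[175:265,355:475],None,fx=6.5,fy=6.5,interpolation=cv2.INTER_CUBIC))
E
```

```text
(no output)
```

View pics/z1.png

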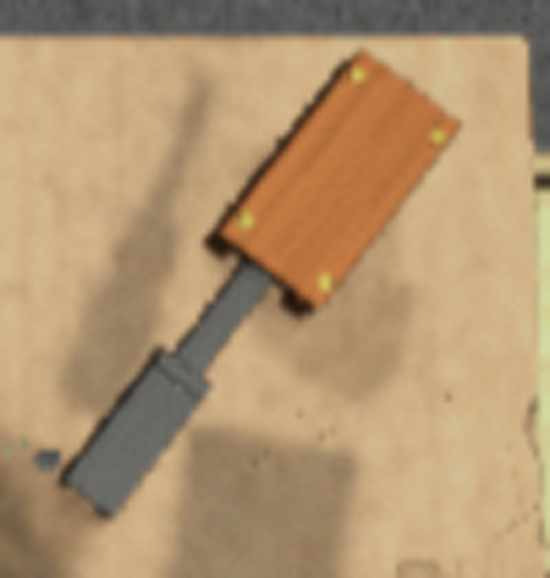

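View pics/z2.png

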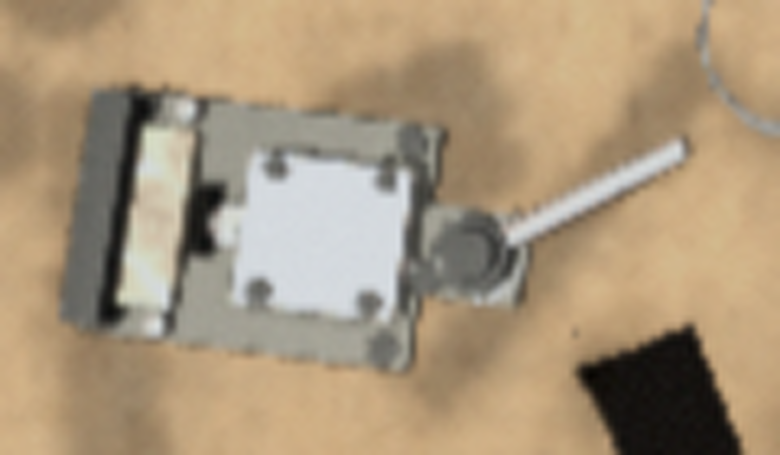

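View pics/z3.png

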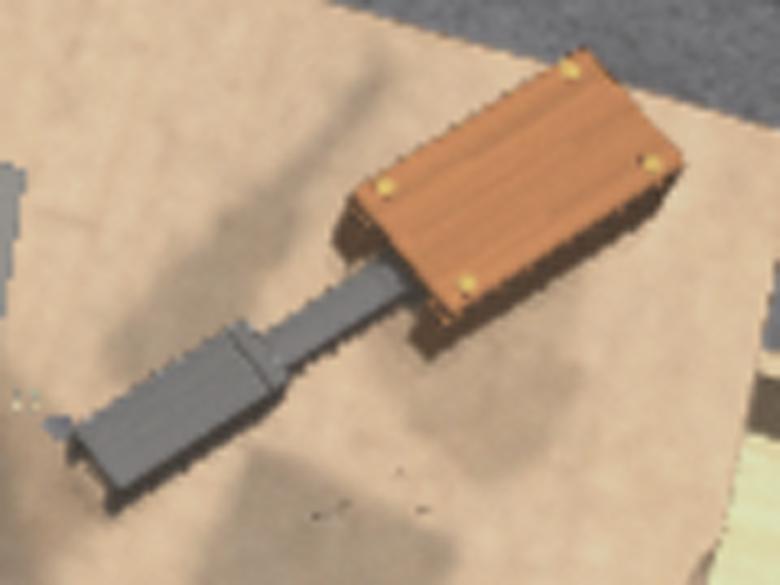

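The head's end points down and to the left in the image, about (62..108, 482..518) in z1. The stub runs from (505,240) to (684,148) in z2, and the lever turns clockwise, i.e. toward the robot. Next I'll measure both with masks.

```bash
cat > h.py <<'E'
import numpy as np, cv2
from cell import *
def ray(n,px,z):
    c=get_calibration(n); R=c["R"];t=c["t"];K=c["mtx"]
    px=np.atleast_2d(px).astype(float)
    d=np.c_[px,np.ones(len(px))]@np.linalg.inv(K).T@R
    o=-R.T@t
    return o+d*((z-o[2])/d[:,2])[:,None]
def proj(n,X):
    c=get_calibration(n); X=np.atleast_2d(X); p=(X@c["R"].T+c["t"])@c["mtx"].T
    return p[:,:2]/p[:,2:]
def big(m,k=1):
    n,l,s,c=cv2.connectedComponentsWithStats(m.astype(np.uint8))
    i=np.argsort(-s[1:,4])[:k]+1
    return np.isin(l,i)
E
python3 - <<'E'
from h import *
for n,roi in (("top",(140,235,365,450)),("side",(180,255,360,470))):
    im=cv2.imread(f"pics/{n}0.png"); hsv=cv2.cvtColor(im,cv2.COLOR_BGR2HSV)
    M=np.zeros(im.shape[:2],bool); a,b,c,d=roi; M[a:b,c:d]=1
    H,S,V=[hsv[...,i].astype(int) for i in range(3)]
    o=big(M&(S>140)&(H<15)&(V>120))
    w=ray(n,np.argwhere(o)[:,::-1],40)[:,:2].astype(np.float32); print(n,"sleeve",cv2.minAreaRect(w))
    g=big(M&(S<60)&(V<140)&(V>75))
    k=(g*255).astype(np.uint8)
    cv2.imwrite(f"pics/g_{n}.png",cv2.resize(k[a:b,c:d],None,fx=5,fy=5,interpolation=0))
    hd=cv2.morphologyEx(k,cv2.MORPH_OPEN,cv2.getStructuringElement(2,(9,9)))>0
    w=ray(n,np.argwhere(big(hd))[:,::-1],26)[:,:2].astype(np.float32); print(" head",cv2.minAreaRect(w))
# stub top
for n,roi in (("top",(203,226,261,294)),("side",(198,215,255,292))):
    im=cv2.imread(f"pics/{n}0.png"); hsv=cv2.cvtColor(im,cv2.COLOR_BGR2HSV)
    M=np.zeros(im.shape[:2],bool); a,b,c,d=roi; M[a:b,c:d]=1
    H,S,V=[hsv[...,i].astype(int) for i in range(3)]
    g=big(M&(S<45)&(V>140))
    cv2.imwrite(f"pics/s_{n}.png",cv2.resize((g*255).astype(np.uint8)[a:b,c:d],None,fx=8,fy=8,interpolation=0))
    w=ray(n,np.argwhere(g)[:,::-1],18)[:,:2].astype(np.float32); print(n,"stub",cv2.minAreaRect(w), cv2.fitLine(w,cv2.DIST_L2,0,.01,.01).ravel())
    P=proj(n,ray("top",[[185+684/6.5-.42,185+148/6.5-.42],[185+505/6.5-.42,185+240/6.5-.42],[185+470/6.5-.42,185+243/6.5-.42]],18)); print(P)
    print(ray("top",[[185+684/6.5-.42,185+148/6.5-.42],[185+505/6.5-.42,185+240/6.5-.42],[185+470/6.5-.42,185+243/6.5-.42]],18))
# base plate corners z=8 (top view): from z2
c=np.array([[95,90],[445,130],[410,370],[62,320]])/6.5+185-.42
print(ray("top",c,8))
E
python3 -c "
import cv2
a=cv2.imread('pics/side0.png');cv2.imwrite('pics/z4.png',cv2.resize(a[160:230,175:295],None,fx=6.5,fy=6.5,interpolation=2))"
```

```text
top sleeve ((682.9081420898438, -153.18577575683594), (49.610374450683594, 94.33027648925781), 51.640830993652344)
 head ((583.7357177734375, -74.41980743408203), (23.7830867767334, 70.2733154296875), 51.31381607055664)
side sleeve ((0.0, 0.0), (0.0, 0.0), 0.0)
 head ((577.5757446289062, -72.84546661376953), (25.824748992919922, 67.77540588378906), 51.732643127441406)
top stub ((577.3919677734375, 168.21353149414062), (17.971553802490234, 68.04081726074219), 23.177082061767578) [ 4.5360047e-01 -8.9120513e-01  5.7950818e+02  1.7188580e+02]
[[289.81076923 207.34923077]
 [262.27230769 221.50307692]
 [256.88769231 221.96461538]]
[[596.00502074 138.64621797  18.        ]
 [564.42357319 200.10784409  18.        ]
 [563.41927947 212.13534416  18.        ]]
side stub ((577.8785400390625, 167.89964294433594), (8.2172269821167, 65.78529357910156), 27.003433227539062) [ 4.5570135e-01 -8.9013273e-01  5.7813654e+02  1.6728787e+02]
[[286.64186081 200.7664437 ]
 [253.89868361 205.3191513 ]
 [248.38427727 204.09941036]]
[[596.00502074 138.64621797  18.        ]
 [564.42357319 200.10784409  18.        ]
 [563.41927947 212.13534416  18.        ]]
[[617.42382082 345.05817627   8.        ]
 [603.15178415 222.70734782   8.        ]
 [519.84910081 233.91942659   8.        ]
 [537.38255112 354.76275663   8.        ]]
```

View pics/g_top.png

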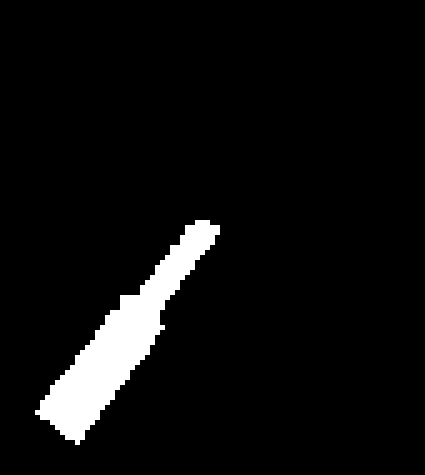

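View pics/s_top.png

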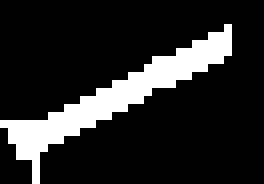

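View pics/z4.png

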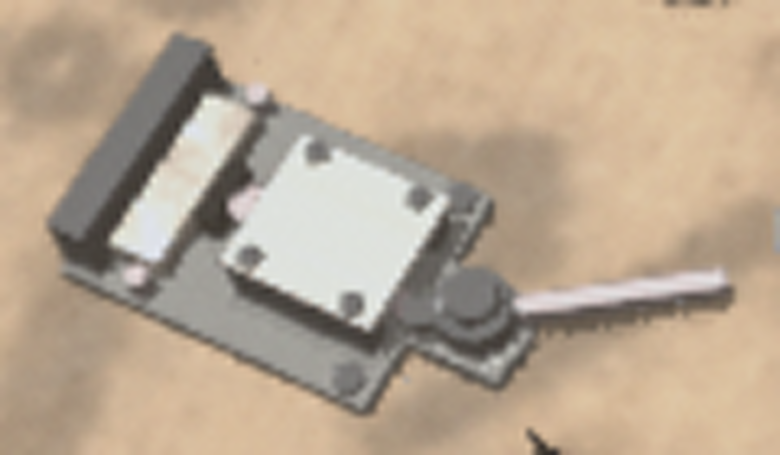

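```bash
cat >> h.py <<'E'
from scipy.spatial.transform import Rotation as Ro
def rt(): 
    s=sense(); return np.array(s["tool_pos"]),Ro.from_euler("xyz",s["ee_rot"],degrees=True)
def to(pos,jaw=None):
    """tool shift (m) and rotvec to reach world pos (mm), tool down, jaw dir world yaw deg"""
    p,R=rt(); d=R.inv().apply(np.array(pos)-p)/1000
    if jaw is None: rv=np.zeros(3)
    else:
        best=None
        for j in (jaw,jaw+180):
            z=np.array([np.cos(np.radians(j)),np.sin(np.radians(j)),0]);x=np.array([0,0,-1.]);y=np.cross(z,x)
            rv=(R.inv()*Ro.from_matrix(np.c_[x,y,z])).as_rotvec()
            if best is None or np.linalg.norm(rv)<np.linalg.norm(best): best=rv
        rv=best
    print("shift",d.round(4),"rot",rv.round(3)); return d,rv
E
python3 - <<'E'
from h import *
p,R=rt(); print(R.as_matrix().round(3))
to([580.5,-72.5,100],141.6-90)
E
```

```text
[[-0.001  0.946  0.324]
 [ 0.001  0.324 -0.946]
 [-1.     0.    -0.002]]
shift [ 0.1311  0.5257 -0.3178] rot [ 1.    -0.001  0.001]
```

```bash
python3 -m pendant '[[[0.02,0.10,-0.06,-0.3,0,0,-1],[0.04,0.18,-0.11,-0.6,0,0,-1],[0.06,0.26,-0.16,-0.9,0,0,-1],[0.08,0.34,-0.21,-1.2,0,0,-1],[0.08,0.42,-0.26,-1.5,0,0,-1],[0.08,0.5257,-0.3178,-2.14,0,0,-1],[0.08,0.5257,-0.3178,-2.14,0,0,-1],[0.08,0.5257,-0.3178,-2.14,0,0,-1]]]'
python3 -m pendant '[[[0,0,0,0,0,0,-1]]]'
python3 - <<'E'
from h import *
print(sense()["q"].round(1)); to([580.5,-72.5,100],51.6)
E
```

```text
t: 0.77
tool_pos: [397.4, -289.1, 180.4]
ee_rot: [162.4, 90.0, 148.9]
contact_force: [1.2, -1.0, -0.1]
grip_width: 85.1
t: 0.85
tool_pos: [399.8, -285.5, 179.8]
ee_rot: [99.6, 89.8, 86.3]
contact_force: [-0.1, 0.0, -0.8]
grip_width: 84.9
[-37.   13.2 104.8   0.2  62.1 -23.9]
shift [0.0806 0.2484 0.1272] rot [-1.131  0.002 -0.004]
```

```bash
python3 -m pendant '[[[0.06,0.2484,0.1272,-1.131,0,0,-1],[0.06,0.2484,0.1272,-1.131,0,0,-1],[0.06,0.2484,0.1272,-1.131,0,0,-1],[0.06,0.2484,0.1272,-1.131,0,0,-1],[0.06,0.2484,0.1272,-1.131,0,0,-1],[0.06,0.2484,0.1272,-1.131,0,0,-1],[0.06,0.2484,0.1272,-1.131,0,0,-1],[0.06,0.2484,0.1272,-1.131,0,0,-1]]]'
python3 -m pendant '[[[0,0,0,-0.13,0,0,-1],[0,0,0,-0.13,0,0,-1]]]'
python3 - <<'E'
from h import *
print(sense()["q"].round(1)); to([580.5,-72.5,100],51.6)
cv2.imwrite("pics/t1.png",snapshot("top")[130:300,300:500,::-1].repeat(3,0).repeat(3,1));cv2.imwrite("pics/s1.png",snapshot("side")[:,:,::-1])
E
```

```text
t: 1.52
tool_pos: [582.6, -75.9, 118.8]
ee_rot: [44.0, 89.9, 88.1]
contact_force: [0.0, -1.2, 0.3]
grip_width: 85.5
t: 1.68
tool_pos: [579.5, -79.8, 119.9]
ee_rot: [129.9, 89.9, -179.0]
contact_force: [0.2, -0.3, -0.7]
grip_width: 85.5
[ -9.   24.4  97.4  -0.   58.3 -60. ]
shift [0.0199 0.0038 0.0063] rot [-0.009 -0.001 -0.001]
```

View pics/s1.png

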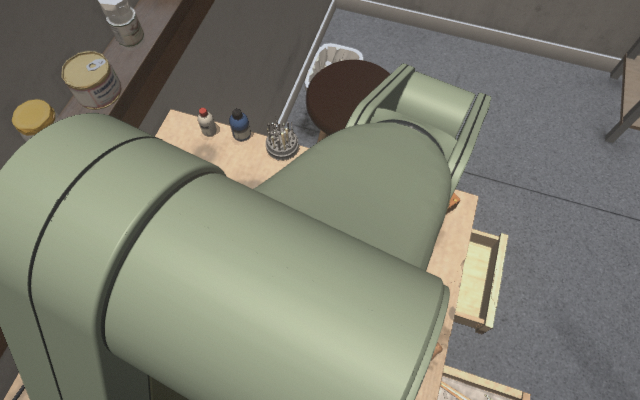

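View pics/t1.png

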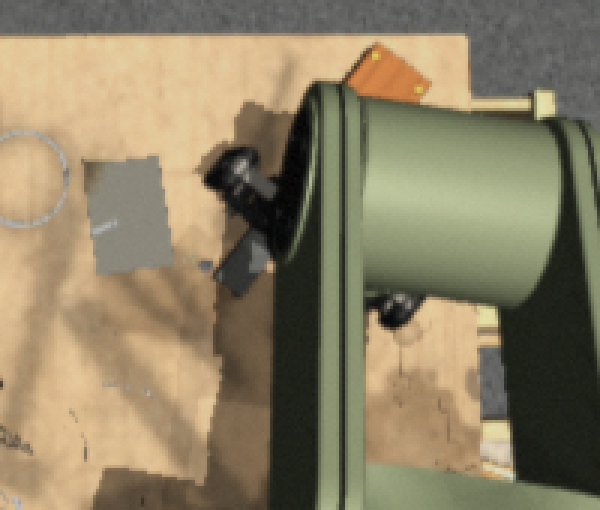

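The arm now blocks most of both views. In the top view the jaws sit on either side of the head, at about (240,170) and (395,305). I'll align and descend.

```bash
python3 -m pendant '[[[0.02,0.0038,0.0063,-0.009,0,0,-1],[0.05,0.0038,0.0063,-0.009,0,0,-1],[0.08,0.0038,0.0063,-0.009,0,0,-1],[0.08,0.0038,0.0063,-0.009,0,0,-1]]]'
python3 - <<'E'
from h import *
to([580.5,-72.5,4],51.6)
E
```

```text
t: 2.12
tool_pos: [576.3, -72.9, 36.0]
ee_rot: [121.1, 89.4, 172.4]
contact_force: [-1.3, -0.5, 0.0]
grip_width: 85.1
shift [ 0.0319 -0.0034  0.0031] rot [-0.006 -0.006 -0.009]
```

```bash
python3 -m pendant '[[[0.015,-0.0034,0.0031,-0.006,-0.006,-0.009,-1],[0.031,-0.0034,0.0031,-0.006,-0.006,-0.009,-1],[0.031,-0.0034,0.0031,-0.006,-0.006,-0.009,-1],[0.031,-0.0034,0.0031,-0.006,-0.006,-0.009,-1]]]'
python3 - <<'E'
from h import *
to([580.5,-72.5,4],51.6)
E
```

```text
t: 2.45
tool_pos: [585.2, -73.0, 10.5]
ee_rot: [-56.8, 89.4, -5.2]
contact_force: [0.7, 0.5, -0.7]
grip_width: 85.2
shift [ 0.0065  0.004  -0.0025] rot [0.001 0.006 0.009]
```

```bash
python3 -m pendant '[[[0,0,0,0,0,0,-1],[0,0,0,0,0,0,-1],[0,0,0,0,0,0,-1]]]'
python3 - <<'E'
from h import *
to([580.5,-72.5,4],51.6)
E
```

```text
t: 2.7
tool_pos: [585.9, -72.7, 11.1]
ee_rot: [-57.5, 89.3, -5.7]
contact_force: [0.3, 0.2, -0.1]
grip_width: 85.5
shift [ 0.0071  0.0044 -0.0032] rot [0.003 0.007 0.011]
```

```bash
python3 -m pendant '[[[0.007,0.0044,-0.0032,0.003,0.007,0.011,-1],[0.007,0.0044,-0.0032,0.003,0.007,0.011,-1],[0.007,0.0044,-0.0032,0.003,0.007,0.011,-1],[0.007,0.0044,-0.0032,0.003,0.007,0.011,0.3],[0.007,0.0044,-0.0032,0.003,0.007,0.011,0.3],[0.007,0.0044,-0.0032,0.003,0.007,0.011,0.3]]]'
python3 -m pendant '[[[0,0,0,0,0,0,1],[0,0,0,0,0,0,1],[0,0,0,0,0,0,1],[0,0,0,0,0,0,1],[0,0,0,0,0,0,1],[0,0,0,0,0,0,1]]]'
python3 - <<'E'
from h import *
to([580.5,-72.5,4],51.6)
b=np.radians(141.6);to(rt()[0]+105*np.array([np.cos(b),np.sin(b),0]))
E
```

```text
t: 3.2
tool_pos: [579.9, -72.3, 2.8]
ee_rot: [118.7, 89.9, 170.3]
contact_force: [-0.8, 0.4, -0.8]
grip_width: 51.1
t: 3.7
tool_pos: [580.1, -72.3, 3.0]
ee_rot: [116.4, 89.9, 168.0]
contact_force: [0.3, 0.9, 2.7]
grip_width: 24.0
shift [-0.001  -0.0004  0.0001] rot [ 0.    -0.001 -0.001]
shift [1.00e-04 1.05e-01 0.00e+00] rot [0. 0. 0.]
```

```bash
python3 -m pendant '[[[-0.001,0.015,0,0,0,0,1],[-0.001,0.03,0,0,0,0,1],[-0.001,0.045,0,0,0,0,1],[-0.001,0.06,0,0,0,0,1],[-0.001,0.075,0,0,0,0,1],[-0.001,0.09,0,0,0,0,1],[-0.001,0.105,0,0,0,0,1],[-0.001,0.105,0,0,0,0,1]]]'
python3 -m pendant '[[[0,0,0,0,0,0,1],[0,0,0,0,0,0,1]]]'
python3 - <<'E'
from h import *
cv2.imwrite("pics/t2.png",snapshot("top")[130:300,250:480,::-1].repeat(3,0).repeat(3,1));cv2.imwrite("pics/s2.png",snapshot("side")[:,:,::-1])
E
```

```text
t: 4.37
tool_pos: [493.9, -6.0, 3.3]
ee_rot: [122.2, 89.6, 173.9]
contact_force: [-1.2, 0.1, 0.2]
grip_width: 23.7
t: 4.53
tool_pos: [498.2, -7.4, 3.8]
ee_rot: [121.3, 89.9, 172.9]
contact_force: [0.9, 1.3, -2.0]
grip_width: 24.0
```

View pics/t2.png

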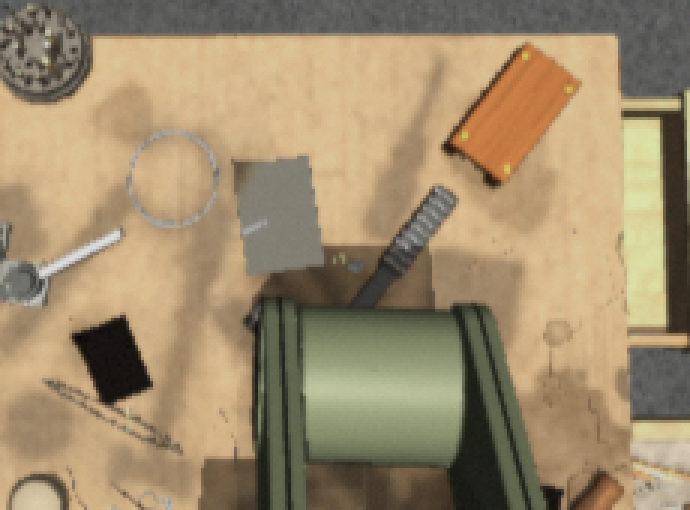

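View pics/s2.png

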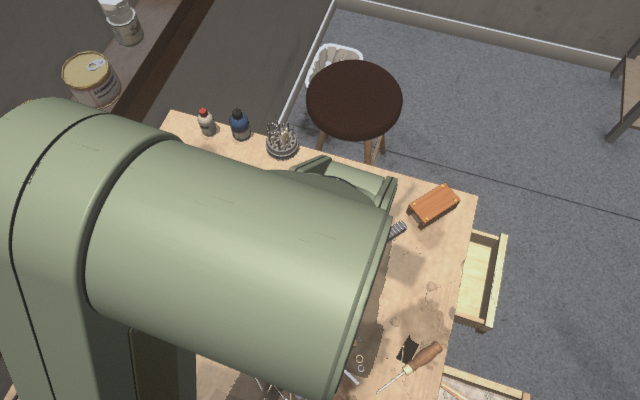

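The bar is out of the sleeve, with its handle end at about (446,194) in t2. I'll work out where along the bar the hand is holding it.

```bash
python3 - <<'E'
from h import *
im=cv2.imread("pics/t2.png")[1::3,1::3]; hsv=cv2.cvtColor(im,cv2.COLOR_BGR2HSV).astype(int)
# colour of handle
for p in((446,196),(420,228),(400,260),(470,250)): print(im[p[1]//3,p[0]//3],hsv[p[1]//3,p[0]//3])
S=hsv[...,1]; M=np.zeros(S.shape,bool); M[58:100,115:156]=1
g=big(M&(S<75)); ys,xs=np.nonzero(g); print(len(xs))
w=ray("top",np.c_[xs+250,ys+130],21)[:,:2]
d=np.array([np.cos(np.radians(141.6)),np.sin(np.radians(141.6))]);n=np.array([-d[1],d[0]])
p,_=rt(); r=w-p[:2]; a=r@d; b=r@n; print(p,a.min(),a.max())
h=a<a.min()+68
print("lateral mid of handle",b[h].mean(),np.percentile(b[h],[2,98])); print(np.polyfit(a[h],b[h],1))
for lo in np.arange(a.min(),a.max(),8):
  q=(a>=lo)&(a<lo+8); print(lo.round(),b[q].min().round(1),b[q].max().round(1))
E
```

```text
[138 142 147] [ 13  16 147]
[134 137 137] [ 30   6 137]
[58 61 60] [40 13 61]
[123 164 195] [ 17  94 195]
376
[498.3114268   -7.590269     3.83923902] -162.17500911388098 -55.76402846804243
lateral mid of handle -1.7514205307625983 [-11.31370592   7.97284929]
[ 0.00876647 -0.63068633]
-162.0 -11.7 7.5
-154.0 -11.1 8.0
-146.0 -11.9 7.6
-138.0 -11.3 7.8
-130.0 -10.7 8.4
-122.0 -11.9 9.0
-114.0 -11.3 8.2
-106.0 -10.7 8.3
-98.0 -11.5 7.9
-90.0 -8.8 5.4
-82.0 -8.2 5.2
-74.0 -8.4 4.8
-66.0 -7.8 4.0
-58.0 -8.2 -6.5
```

```bash
python3 - <<'E'
from h import *
to([583.8,158.6,45],27)
E
```

```text
shift [-0.0413  0.0363  0.1833] rot [ 0.429 -0.001 -0.001]
```

```bash
python3 -m pendant '[[[-0.02,0,0,0,0,0,1],[-0.0413,0,0,0,0,0,1],[-0.0413,0,0,0,0,0,1],[-0.0413,0.005,0.025,0.07,0,0,1],[-0.0413,0.01,0.05,0.14,0,0,1],[-0.0413,0.015,0.075,0.21,0,0,1],[-0.0413,0.02,0.1,0.28,0,0,1],[-0.0413,0.02,0.1,0.28,0,0,1]]]'
python3 -m pendant '[[[0,0,0,0,0,0,1],[0,0,0,0,0,0,1]]]'
python3 - <<'E'
from h import *
to([583.8,158.6,45],27)
cv2.imwrite("pics/t3.png",snapshot("top")[130:300,200:430,::-1].repeat(3,0).repeat(3,1));cv2.imwrite("pics/s3.png",snapshot("side")[:,:,::-1])
E
```

```text
t: 5.3
tool_pos: [547.1, 86.8, 44.5]
ee_rot: [19.6, 89.9, 55.2]
contact_force: [-0.1, -0.1, -1.9]
grip_width: 23.9
t: 5.47
tool_pos: [543.3, 83.2, 44.2]
ee_rot: [146.3, 89.8, -178.1]
contact_force: [-0.7, -0.3, -2.3]
grip_width: 23.9
shift [-0.001   0.0377  0.0768] rot [ 0.15  -0.004 -0.002]
```

View pics/t3.png

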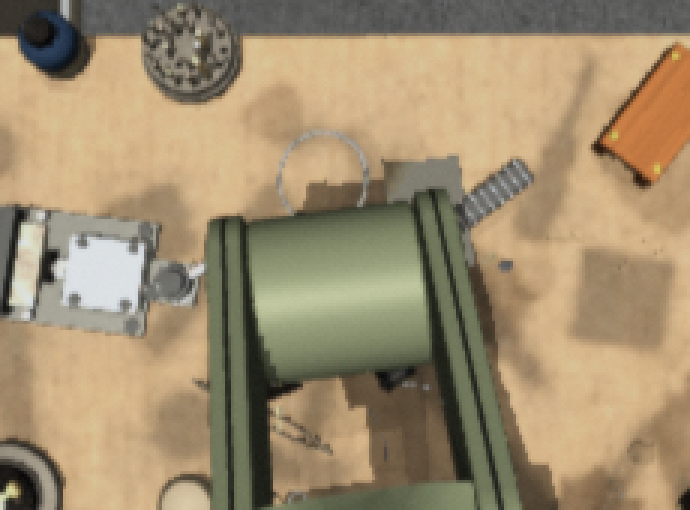

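View pics/s3.png

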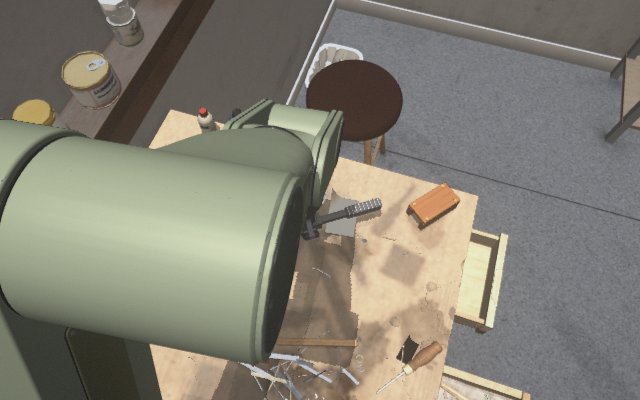

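The side view shows the bar level in the hand, with the handle at about (365,208). I'll move over the stub.

```bash
python3 -m pendant '[[[-0.001,0.012,0.02,0.05,0,0,1],[-0.001,0.024,0.04,0.1,0,0,1],[-0.001,0.0377,0.06,0.15,0,0,1],[-0.001,0.0377,0.0768,0.15,0,0,1],[-0.001,0.0377,0.0768,0.15,0,0,1],[-0.001,0.0377,0.0768,0.15,0,0,1],[-0.001,0.0377,0.0768,0.15,0,0,1]]]'
python3 - <<'E'
from h import *
to([583.8,158.6,45],27)
cv2.imwrite("pics/t4.png",snapshot("top")[130:300,200:430,::-1].repeat(3,0).repeat(3,1));cv2.imwrite("pics/s4.png",snapshot("side")[130:300,200:430,::-1].repeat(3,0).repeat(3,1))
E
```

```text
t: 6.15
tool_pos: [583.5, 157.8, 45.7]
ee_rot: [158.3, 89.8, -174.7]
contact_force: [-0.7, -0.7, -2.0]
grip_width: 23.8
shift [0.0007 0.0006 0.0007] rot [-0.001 -0.004 -0.002]
```

View pics/t4.png

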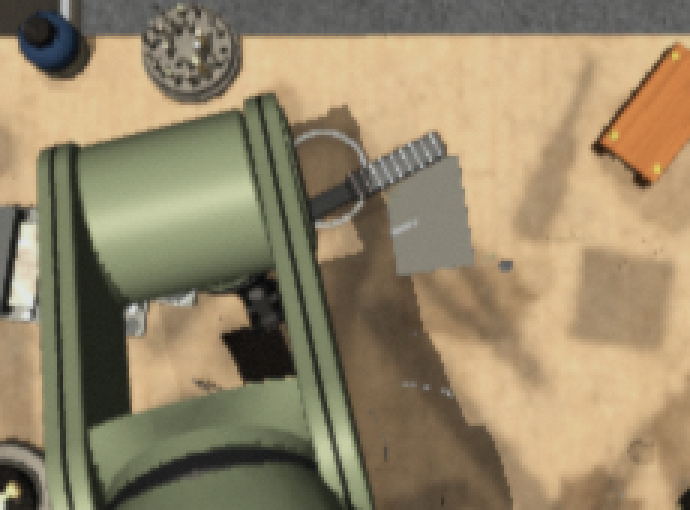

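View pics/s4.png

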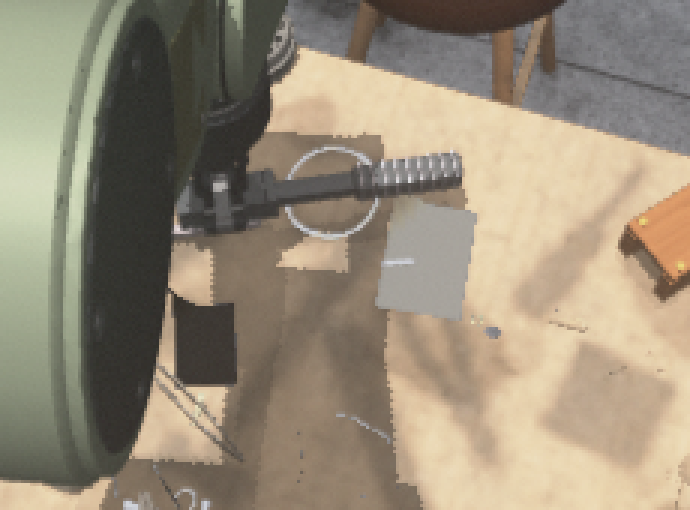

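The bar's axis lines up with the stub: the handle is at (438,148) and the shank at (320,210), which gives about -62°. Lowering, with force checks.

```bash
python3 -m pendant '[[[0.01,0.0006,0.0007,0,-0.004,-0.002,1],[0.02,0.0006,0.0007,0,-0.004,-0.002,1],[0.025,0.0006,0.0007,0,-0.004,-0.002,1],[0.03,0.0006,0.0007,0,-0.004,-0.002,1],[0.034,0.0006,0.0007,0,-0.004,-0.002,1],[0.034,0.0006,0.0007,0,-0.004,-0.002,1]]]'
python3 - <<'E'
from h import *
to([583.8,158.6,3.5],27)
E
```

```text
t: 6.75
tool_pos: [584.2, 159.6, 11.1]
ee_rot: [-39.2, 90.0, -12.2]
contact_force: [0.1, -0.2, -1.9]
grip_width: 24.3
shift [ 0.0076 -0.0007 -0.0008] rot [-0.  0.  0.]
```

```bash
python3 -m pendant '[[[0.003,-0.0007,-0.0008,0,0,0,1],[0.006,-0.0007,-0.0008,0,0,0,1],[0.0078,-0.0007,-0.0008,0,0,0,1],[0.0078,-0.0007,-0.0008,0,0,0,1],[0.0078,-0.0007,-0.0008,0,0,0,1]]]'
python3 - <<'E'
from h import *
to([583.8,158.6,3.5],27)
E
```

```text
t: 7.17
tool_pos: [584.5, 158.9, 4.3]
ee_rot: [-17.1, 89.9, 9.9]
contact_force: [0.2, -0.7, -2.4]
grip_width: 23.7
shift [ 0.0008  0.     -0.0007] rot [-0.     0.002  0.001]
```

```bash
python3 -m pendant '[[[0.001,0.002,-0.0007,0,0,0,1],[0.001,0.004,-0.0007,0,0,0,1],[0.001,0.004,-0.0007,0,0,0,1],[0.001,0.004,-0.0007,0,0,0,1]]]'
python3 -m pendant '[[[0,0,0,0,0,0,-0.1],[0,0,0,0,0,0,-0.1],[0,0,0,0,0,0,-0.1],[0,0,0,0,0,0,-0.1],[0,0,0,0,0,0,-0.1]]]'
```

```text
t: 7.5
tool_pos: [581.9, 162.3, 3.4]
ee_rot: [-15.5, 89.9, 11.5]
contact_force: [-0.2, 0.6, -2.0]
grip_width: 23.3
t: 7.92
tool_pos: [582.2, 162.1, 3.5]
ee_rot: [-17.3, 89.8, 9.7]
contact_force: [-0.8, 0.2, 0.4]
grip_width: 46.9
```

```bash
python3 -m pendant '[[[-0.03,0,0,0,0,0,-0.1],[-0.06,0,0,0,0,0,-0.1],[-0.09,0,0,0,0,0,-0.1],[-0.1,-0.04,0,0,0,0,-0.1],[-0.1,-0.08,0,0,0,0,-0.1],[-0.1,-0.12,0,0,0,0,-0.1],[-0.1,-0.12,0,0,0,0,-0.1],[-0.1,-0.12,0,0,0,0,-0.1]]]'
python3 - <<'E'
from h import *
to([639,51,100],27);print(sense()["q"].round(1))
cv2.imwrite("pics/t5.png",snapshot("top")[130:300,200:430,::-1].repeat(3,0).repeat(3,1));cv2.imwrite("pics/s5.png",snapshot("side")[130:300,150:380,::-1].repeat(3,0).repeat(3,1))
E
```

```text
t: 8.58
tool_pos: [636.8, 53.3, 103.3]
ee_rot: [-13.6, 89.9, 13.2]
contact_force: [0.1, 0.5, 0.1]
grip_width: 47.2
shift [ 0.0033 -0.003   0.0009] rot [-0.004  0.002  0.001]
[  3.7  29.5  91.    0.   59.3 -23.1]
```

View pics/t5.png

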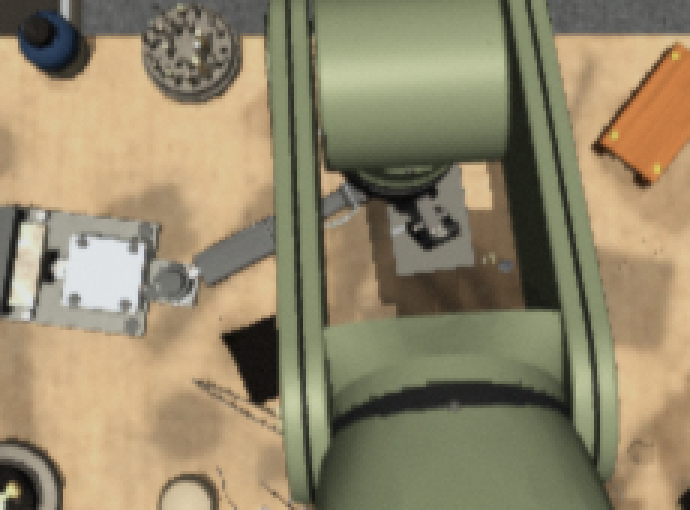

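View pics/s5.png

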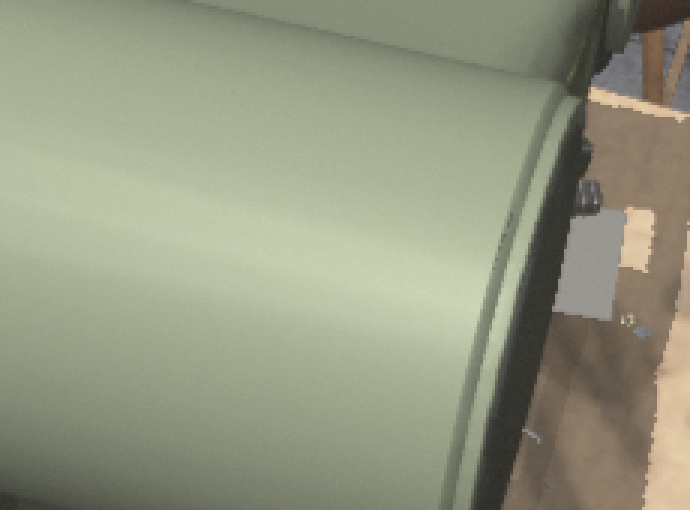

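The head is on the stub. Its end is at about (204,274) and the boss at (176,280), so the gap from pivot to head end is roughly 20 mm, which means fully on. Next I'll descend on the handle.

```bash
python3 -m pendant '[[[0.0033,-0.003,0.001,0,0,0,-0.1],[0.035,-0.003,0.001,0,0,0,-0.1],[0.065,-0.003,0.001,0,0,0,-0.1],[0.085,-0.003,0.001,0,0,0,-0.1],[0.096,-0.003,0.001,0,0,0,-0.1],[0.096,-0.003,0.001,0,0,0,-0.1],[0.096,-0.003,0.001,0,0,0,-0.1]]]'
python3 - <<'E'
from h import *
to([639,51,5],27)
E
```

```text
t: 9.27
tool_pos: [638.7, 53.7, 7.5]
ee_rot: [-16.5, 89.9, 10.6]
contact_force: [0.5, 0.7, 0.1]
grip_width: 46.8
shift [ 0.0025 -0.0025 -0.001 ] rot [0.001 0.002 0.001]
```

```bash
python3 -m pendant '[[[0.0025,0,-0.001,0,0,0,-0.1],[0.0025,0,-0.001,0,0,0,0.3],[0.0025,0,-0.001,0,0,0,1],[0.0025,0,-0.001,0,0,0,1],[0.0025,0,-0.001,0,0,0,1],[0.0025,0,-0.001,0,0,0,1],[0.0025,0,-0.001,0,0,0,1],[0.0025,0,-0.001,0,0,0,1]]]'
python3 - <<'E'
from h import *
p,R=rt();print(p,sense()["q"].round(1))
piv=np.array([557.1,211.1]); r=p[:2]-piv; print(np.hypot(*r),np.degrees(np.arctan2(r[1],r[0])))
# arc rows
for a in np.radians([6,12,18,24,30,36,42,46,49,52]):
    c,s=np.cos(-a),np.sin(-a); q=piv+np.array([[c,-s],[s,c]])@r
    d=R.inv().apply(np.r_[q-p[:2],0])/1000; rv=(R.inv()*Ro.from_euler("z",-a)*R).as_rotvec()
    print(round(np.degrees(a)),d.round(4),rv.round(3),q)
E
```

```text
t: 9.93
tool_pos: [638.6, 52.6, 6.4]
ee_rot: [-19.2, 89.7, 7.8]
contact_force: [-2.0, -0.0, 6.4]
grip_width: 18.4
[638.62917564  52.58994725   6.3650504 ] [  3.7  35.7  96.1   0.   48.  -23.3]
178.24826311005083 -62.78110998785724
6 [-0.0001  0.0009 -0.0186] [ 0.105  0.    -0.   ] [621.61373806  44.93616247]
12 [-0.0002  0.0037 -0.0371] [ 0.209  0.    -0.001] [603.89147446  39.10290346]
18 [-0.0003  0.0085 -0.0551] [ 0.314  0.    -0.001] [585.65655368  35.15408063]
24 [-0.0003  0.0151 -0.0726] [ 0.419  0.001 -0.002] [567.10876132  33.13295811]
30 [-0.0004  0.0235 -0.0892] [ 0.524  0.001 -0.002] [548.45131088  33.06167975]
36 [-0.0005  0.0336 -0.1049] [ 0.628  0.001 -0.003] [529.88861729  34.94102648]
42 [-0.0006  0.0453 -0.1195] [ 0.733  0.001 -0.003] [511.62405729  38.75040778]
46 [-0.0006  0.0539 -0.1284] [ 0.803  0.001 -0.004] [499.7123346   42.34248413]
49 [-0.0007  0.0608 -0.1348] [ 0.855  0.001 -0.004] [490.95889644  45.57719879]
52 [-0.0007  0.0679 -0.1407] [ 0.908  0.001 -0.004] [482.38674644  49.26559994]
```

```bash
python3 -m pendant '[[[-0.001,0.0003,-0.0093,0.05,0,0,1],[-0.001,0.0009,-0.0186,0.105,0,0,1],[-0.001,0.0021,-0.028,0.157,0,0,1],[-0.001,0.0037,-0.0371,0.209,0,0,1],[-0.001,0.006,-0.0462,0.262,0,0,1],[-0.001,0.0085,-0.0551,0.314,0,0,1],[-0.001,0.0116,-0.064,0.367,0,0,1],[-0.001,0.0151,-0.0726,0.419,0,0,1]]]'
python3 - <<'E'
from h import *
p,R=rt();print(p,sense()["q"].round(1),sense()["wrist_torque"])
piv=np.array([557.1,211.1]); r=p[:2]-piv; print(np.hypot(*r),np.degrees(np.arctan2(r[1],r[0])))
a=Ro.from_matrix(R.as_matrix()).as_matrix()[:,2];print(np.degrees(np.arctan2(a[1],a[0])))
E
```

```text
t: 10.6
tool_pos: [572.0, 34.1, 7.0]
ee_rot: [7.9, 89.1, 10.5]
contact_force: [10.0, 4.3, -6.1]
grip_width: 18.4
[571.98642905  34.10166581   7.01918812] [  2.2  30.8 106.4   0.2  41.8  -0.6] [ 0.51346123 -1.65329516 -0.63448387]
177.62324193817702 -85.19245789012693
2.622459285498431
```

```bash
python3 -m pendant '[[[0,0.0003,-0.0093,0.05,0,0,1],[0,0.0009,-0.0186,0.105,0,0,1],[0,0.0021,-0.028,0.157,0,0,1],[0,0.0037,-0.0371,0.209,0,0,1],[0,0.006,-0.0462,0.262,0,0,1],[0,0.0085,-0.0551,0.314,0,0,1],[0,0.0116,-0.064,0.367,0,0,1],[0,0.0116,-0.064,0.367,0,0,1]]]'
python3 - <<'E'
from h import *
p,R=rt();print(p,sense()["q"].round(1),sense()["wrist_torque"])
piv=np.array([557.1,211.1]); r=p[:2]-piv; print(np.hypot(*r),np.degrees(np.arctan2(r[1],r[0])))
a=R.as_matrix()[:,2];print(np.degrees(np.arctan2(a[1],a[0])))
E
```

```text
t: 11.27
tool_pos: [501.5, 41.5, 6.3]
ee_rot: [27.1, 89.8, 9.0]
contact_force: [-1.3, 1.0, 4.4]
grip_width: 18.6
[501.45922817  41.47878823   6.34603388] [  3.4  26.7 115.4   0.   37.7  21.5] [-0.0234443   0.1556395  -0.12476756]
178.51400777728844 -108.16101971533641
-18.102731853670058
```

```bash
python3 -m pendant '[[[0,0.0003,-0.0062,0.035,0,0,1],[0,0.0007,-0.0125,0.07,0,0,1],[0,0.0009,-0.0186,0.105,0,0,1],[0,0.0009,-0.0186,0.105,0,0,1],[0,0.0009,-0.0186,0.105,0,0,1]]]'
python3 - <<'E'
from h import *
p,R=rt();print(p,sense()["wrist_torque"])
piv=np.array([557.1,211.1]); r=p[:2]-piv; print(np.hypot(*r),np.degrees(np.arctan2(r[1],r[0])))
cv2.imwrite("pics/t6.png",snapshot("top")[130:300,180:410,::-1].repeat(3,0).repeat(3,1));cv2.imwrite("pics/s6.png",snapshot("side")[130:300,150:380,::-1].repeat(3,0).repeat(3,1))
E
```

```text
t: 11.68
tool_pos: [488.3, 47.8, 6.4]
ee_rot: [28.8, 89.4, 4.7]
contact_force: [6.8, -2.0, -0.8]
grip_width: 18.4
[488.2950275   47.75598151   6.40038927] [-0.50181903 -0.87321385 -0.70423982]
177.24387892655994 -112.8421581194212
```

View pics/t6.png

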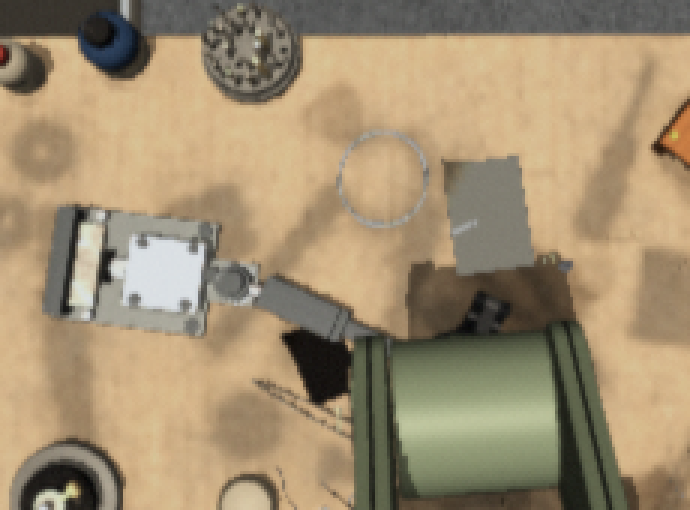

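View pics/s6.png

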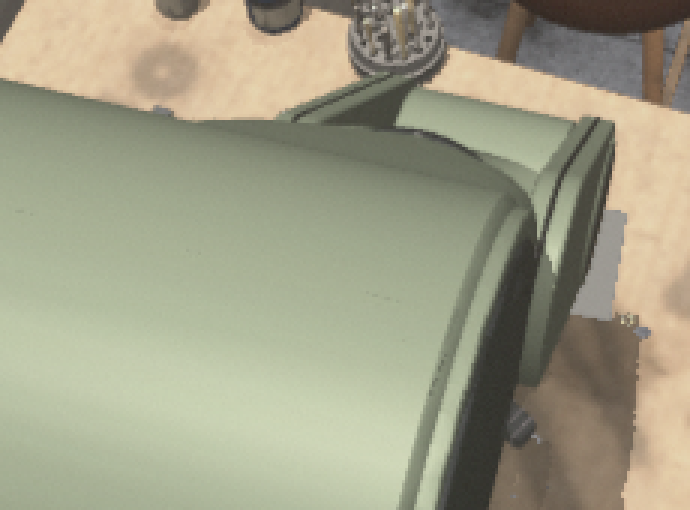

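The force now opposes the swing, so the lever is on the stop, and the head lies at about -113° in view, with the play in the channel taken up. I'll hold briefly, then back off to take out the play.

```bash
python3 -m pendant '[[[0,0.0002,-0.004,0.02,0,0,1],[0,0.0002,-0.004,0.02,0,0,1],[0,0.0002,-0.004,0.02,0,0,1]]]'
python3 - <<'E'
from h import *
p,R=rt()
piv=np.array([557.1,211.1]); r=p[:2]-piv; th=np.degrees(np.arctan2(r[1],r[0]));L=np.hypot(*r); print(L,th)
a=R.as_matrix()[:,2];print("jaw",np.degrees(np.arctan2(a[1],a[0])))
u=np.array([np.cos(np.radians(-108.8)),np.sin(np.radians(-108.8))])
to(np.r_[piv+L*u,p[2]],-18.8+0)
to(np.r_[piv+(L+95)*u,p[2]],-18.8)
E
```

```text
t: 12.03
tool_pos: [485.9, 49.1, 6.5]
ee_rot: [28.1, 89.3, 2.8]
contact_force: [8.4, -5.2, -3.8]
grip_width: 18.5
176.92728462489538 -113.72640111305516
jaw -25.316973302526737
shift [0.0002 0.0011 0.0152] rot [-0.114  0.011 -0.005]
shift [-0.0003 -0.0933  0.026 ] rot [-0.114  0.011 -0.005]
```

```bash
python3 -m pendant '[[[0,0.0004,0.006,-0.05,0,0,1],[0,0.0008,0.012,-0.09,0.005,0,1],[0,0.001,0.016,-0.11,0.011,-0.005,1],[0,0.001,0.016,-0.11,0.011,-0.005,1],[0,0.001,0.016,-0.11,0.011,-0.005,1]]]'
python3 - <<'E'
from h import *
p,R=rt()
piv=np.array([557.1,211.1]); r=p[:2]-piv; th=np.degrees(np.arctan2(r[1],r[0]));L=np.hypot(*r); print(L,th,sense()["wrist_torque"])
a=R.as_matrix()[:,2];print("jaw",np.degrees(np.arctan2(a[1],a[0])))
u=np.array([np.cos(np.radians(-108.8)),np.sin(np.radians(-108.8))])
to(np.r_[piv+(L+95)*u,p[2]],-18.8)
E
```

```text
t: 12.45
tool_pos: [497.4, 43.3, 6.4]
ee_rot: [-156.8, 89.6, -175.7]
contact_force: [0.9, -3.1, 5.0]
grip_width: 18.3
178.10295710895605 -109.58313328213666 [-0.45163811 -0.32147522 -0.2020239 ]
jaw -18.862056602849187
shift [ 0.0002 -0.095   0.0025] rot [-0.001 -0.006  0.003]
```

Forces are near zero. Pulling the bar straight off.

```bash
python3 -m pendant '[[[0,-0.012,0.0005,0,0,0,1],[0,-0.024,0.001,0,0,0,1],[0,-0.036,0.001,0,0,0,1],[0,-0.048,0.0015,0,0,0,1],[0,-0.06,0.002,0,0,0,1],[0,-0.075,0.002,0,0,0,1],[0,-0.095,0.0025,0,0,0,1],[0,-0.095,0.0025,0,0,0,1]]]'
python3 - <<'E'
from h import *
print(rt()[0])
cv2.imwrite("pics/t7.png",snapshot("top")[130:300,180:410,::-1].repeat(3,0).repeat(3,1))
E
```

```text
t: 13.12
tool_pos: [466.6, -49.6, 6.4]
ee_rot: [-152.8, 89.4, -171.8]
contact_force: [-1.0, -5.6, 6.6]
grip_width: 18.7
[466.56527746 -49.63807666   6.38793651]
```

View pics/t7.png

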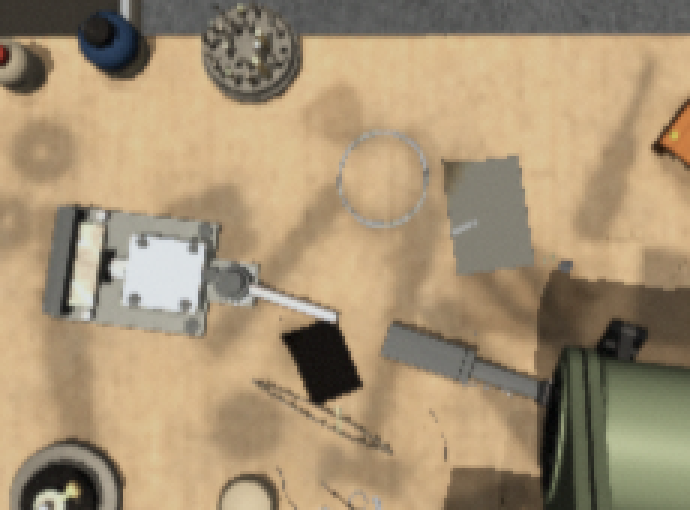

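The bar is off the stub, with its head end at (385,340) in t7. The stub runs (255,288)→(338,318), about -110°, so it is on the locked stop. Releasing the bar and lifting.

```bash
python3 -m pendant '[[[0,0,0,0,0,0,0.3],[0,0,0,0,0,0,0],[0,0,0,0,0,0,-0.2],[0,0,0,0,0,0,-0.2],[0,0,0,0,0,0,-0.2]]]'
python3 -m pendant '[[[-0.03,0,0,0,0,0,-0.2],[-0.06,0,0,0,0,0,-0.2],[-0.1,0,0,0,0,0,-0.2],[-0.14,-0.04,0.0,0,0,0,-0.2],[-0.14,-0.08,-0.04,0,0,0,-0.2],[-0.14,-0.12,-0.08,0,0,0,-0.2],[-0.14,-0.16,-0.12,0,0,0,-0.2],[-0.14,-0.2,-0.12,0,0,0,-0.2]]]'
python3 -m pendant '[[[0,-0.04,0,0,0,0,-0.2],[0,-0.08,0,0,0,0,-0.2],[0,-0.12,0,0,0,0,-0.2],[0,-0.12,0,0,0,0,-0.2],[0,-0.12,0,0,0,0,-0.2]]]'
python3 - <<'E'
from h import *
cv2.imwrite("pics/t8.png",snapshot("top")[130:300,180:410,::-1].repeat(3,0).repeat(3,1))
cv2.imwrite("pics/s8.png",snapshot("side")[130:300,150:380,::-1].repeat(3,0).repeat(3,1))
E
```

```text
t: 13.58
tool_pos: [466.9, -46.7, 5.6]
ee_rot: [-161.0, 89.4, -179.9]
contact_force: [0.3, -0.1, -0.6]
grip_width: 51.2
t: 14.25
tool_pos: [318.4, -164.0, 146.7]
ee_rot: [-166.2, 89.3, 175.0]
contact_force: [0.6, -2.8, 0.7]
grip_width: 51.2
t: 14.67
tool_pos: [281.8, -280.0, 147.0]
ee_rot: [-163.3, 89.4, 177.5]
contact_force: [-0.0, 0.8, -0.1]
grip_width: 51.2
```

View pics/t8.png

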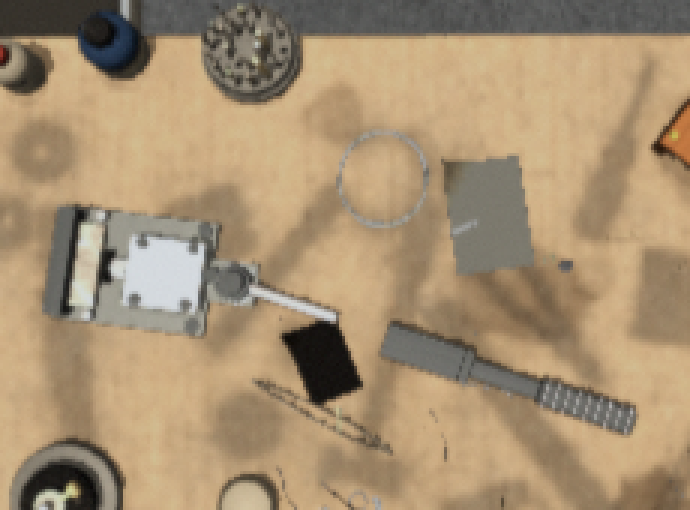

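View pics/s8.png

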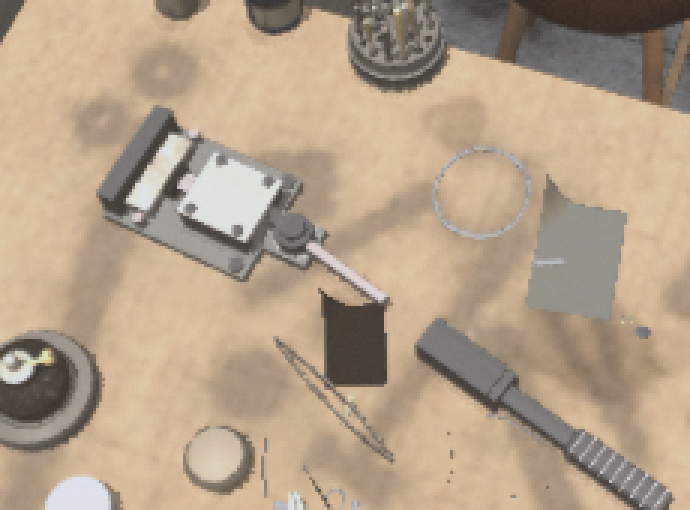

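In both views the bar lies flat, with about 20 mm between its head end (t8: 385,340) and the stub tip (338,318). The stub is past the clamp axis by about 0.2 rad, and the workpiece is against the anvil. Handing in.

```bash
python3 -c "
from cell import *
print(sense()['t']); print(job_done())"
```

```text
14.7667
the job is handed in; nothing more can be done
None
```

The clamp is locked on the workpiece and the bar is off the lever. I handed the job in at 14.8 s of the allowed 51 s; the cell reports no verdict.

**What I did:**
1. I drew the bar out of the sleeve by its head, lowered the channel over the stub and let go completely.
2. I took the bar again by its ribbed handle and swung it until it pushed back at about 7–10 N. That means the lever was on its locked stop, because past the dead point the spring no longer opposes the swing.
3. I backed off to take out the play, pulled the bar straight off and released it on the bench.

**Last checks (camera images after letting go):**
- **Lever:** the stub lies at about -110° in the world frame against -97.4° for the clamp axis. That is about 0.2 rad past the dead point, which matches the 0.80 stop.
- **Bar:** it lies flat and right way up, with its channel about 95 mm from `stub_mid` and not touching the stub.
- **Workpiece:** it looks seated between pad and anvil. I could not measure the pad's pressing force.

No check failed. The two cameras disagreed by about 3 mm along x. I allowed for that when aiming at the stub, and the bar went on without any contact force.

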